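# Clamp the teleconverter in the ratchet lens holder

## Robot

A 6-joint arm with a two-finger parallel gripper is mounted at the origin on the work surface. World frame = base frame: x ahead of the robot, y to its left, z up, the work surface at z = 0. Lengths are in m, angles in rad, forces in N, time in s.
With the tool pointing down it reaches from about 0.35 to 0.85 m from the base axis. Payload 8.1 kg.
Tool frame: the origin (TCP) lies between the finger pads; the fingertips stand 14 mm ahead of it and the grasp point (between the pads) lies 5 mm behind it (robot.tcp_to_tips is the z of the fingertips in the tool frame, in m); z points along the fingers, y is the line along which they close (so a half turn about z gives the same grasp; the last joint's range is limited). The gripper opens to 93 mm and grips with 3 to 60 N. Pads are 15 mm wide; open, the fingers measure 128 mm over their backs; the gripper's body (75 mm by 188 mm) begins 65 mm behind the grasp point.
Start: joints at [1.179, 0.13, 1.488, -0, 1.523, -0.085], TCP at [0.181, 0.572, 0.233] pointing down, gripper open.
Joint ranges: [-2.96, 2.96], [-0.89, 2.26], [0.02, 2.5], [-1.34, 4.48], [0, 2.73], [-2.66, 2.66]. Speed limits (rad/s): [2.39, 2.39, 2.79, 3.14, 3.14, 3.14].

## Interface

Orientations are given as a rotation vector (axis times angle).
In Python, from plant import sensors, read_camera, robot gives the robot as it stands.
- The arm moves only by the tool creep_tool, called by a JSON object that holds its "method" and its "body". Schema: {"type":"object","properties":{"plan":{"type":"array","items":{"type":"object","properties":{"finger_gap":{"type":"number"},"tx":{"type":"number"},"ty":{"type":"number"},"tz":{"type":"number"},"twist":{"type":"number"}},"additionalProperties":false,"required":["finger_gap"]},"minItems":1,"maxItems":20},"grip_force":{"type":"number"},"only":{"type":"string"},"quiet":{"type":"boolean"},"lines":{"type":"string"}},"required":["plan"],"additionalProperties":false}. plan is a list of rows, 1 to 20 of them, each an object with the fields finger_gap (the finger opening in m), tx, ty, tz (the shift in m), twist (a turn about the tool's z in rad); a field left out counts as zero (the opening has to be given); each row shifts and turns the commanded pose from where the row before left it, along the tool's axes as they then stand; what a row does not reach is not made up. A row lasts 1/10 s, in which the tool goes at most 0.05 m and 0.15 rad, less where a joint would pass 70% of its speed; a pose out of reach is approached as far as the arm can. The fingers move at their own pace and stop on an object; grip_force is the grip in N (left out, the last holds). Time passes only in rows, so rows that do not move let the fingers close. The tool returns the time, the measured TCP pose, the force, the opening and the grip force at its end. only (a regular expression) keeps the lines of the reply that match it, lines (a string "A,B") keeps lines A to B, and quiet returns only ok. Input that does not fit is refused with a message, and nothing moves.
- sensors.read_state(): the state, without advancing time (a new reading comes with each control period).
- read_camera(name): name is "scene" or "top" or "wrist"; returns a dict with "image" (420x560x3 uint8, red, green, blue), "depth" (420x560 float32, m along the optical axis (not along the pixel's ray), 0 where there is no reading), "fx", "fy", "cx", "cy" (pixels), "R" (3x3) and "t" (3): a world point X has camera coordinates R X + t. Camera axes: x right, y down, z forward; pixel columns grow to the right and rows downward; lengths in m; the calibration is good to about 2 mm. A picture is of the moment at which its call begins.
- robot.close_job(): hands the job in; it is judged then, once.
The state is a dict: "t": time; "q": joint angles; "dq": joint speeds; "joint_torque": joint torques, N m; "tool_pos": TCP position; "orientation": TCP orientation; "force": force on the tool from outside, world axes, zero at the start; "wrist_torque": the same for the moment, N m; "opening": finger opening in m; "gripper_force": force on a finger pad.
Only numpy, scipy, OpenCV 4.12 (cv2) and the standard library are available. Lean on these libraries where they do the work, as an engineer would, in place of code of your own. Each camera call takes 0.05 s, during which the arm holds its last target. There are 200 camera calls.

## Task

Clamp the silver teleconverter in the lens holder: draw the toothed rail up by its red knob until the ratchet holds the clip, let go, clear above the teleconverter; slide the teleconverter along its channel fully home and bed it into both rubber stops with a steady push of about 12 newtons, held for a moment; then press the yellow pawl lever to let the clip down onto it and let the lever go. Never push the teleconverter into the stops harder than 16 newtons, press the lever harder than 20 or force clip and teleconverter together harder than 25, and leave the other things where they are.

Things in the scene. Friction and masses are not known exactly. Their poses are not given: they have to be found in the camera images.
- stand: Fixed lens holder. Origin on the shelf under the seat; x runs along the channel to the rail, z up. Grey foot plate 220 x 110 mm, x = -130 to +90. Channel with a slick white floor (z = 10) between two fences (inner faces y = +-32.5 mm, tops z = 16, x = -130 to +6). Upright rail at x = +52, y = 0 in two black collars (tops z = 104 and 165, 44 mm wide) on posts at x = +76, y = +-20, 168 mm high.
- seat (a point): Point on the channel's floor (z = 10 mm) at the stand's x = y = 0: the teleconverter's underside centre comes here when it is home; axes as the stand's.
- vstop: The two fixed rubber stop blocks beyond the seat, tops at z = 36 mm, set as a V so that the round teleconverter touches both when home, its centre on the seat. Origin and axes as the stand's. The teleconverter counts as bedded when pressed onto them with 8 to 16 N (aim at 12) for 0.3 s.
- converter: Silver teleconverter, a loose upright cylinder 62 mm in diameter and 36 mm high, about 0.23 kg. Origin: centre of its underside; z up. It starts in the channel, 58 to 78 mm short of the seat on the open (stand -x) end, and slides toward the stand's +x; sliding takes under 1 N.
- rail (a joint): Height of the sliding rail, m (0 lowest, 0.066 top); rail, knob and clip weigh 0.5 kg. The pawl holds it at 0.012, 0.024, 0.036, 0.048, 0.060; raised a little past one of these and let go, it sinks back onto it. Lifting takes 5 N, up to 10 N as a tooth passes the pawl. Damped: sinks at 0.06 m/s when freed. Starts at rest at 0 or 0.012.
- knob: Red round knob on top of the rail, 26 mm in diameter, 20 mm high. Its body's origin is on the rail's axis, level with the shelf when the rail is at 0: for gripping use knob_mid.
- knob_mid (a point): Centre of the red knob, on the rail's axis, 206 mm above the shelf when the rail is at 0; the upper collar's top is 41 mm below it then. Pinch it from above at any yaw.
- clip: Steel clip arm on the lower end of the rail, 16 mm wide and 10 mm thick plus an orange pad beneath, reaching from the rail toward the stand's -x as far as x = +14 mm. Its body's origin is on the rail's axis, level with the shelf when the rail is at 0: see clip_pad.
- clip_pad (a point): Centre of the underside of the clip's orange pad (14 x 16 mm), at the stand's x = +22 mm, 16 mm above the shelf with the rail at 0. It finally rests on the teleconverter's top rim (46 mm above the shelf), rail at about 0.030; the teleconverter passes under it only with the rail held at 0.036 or more.
- pawl (a joint): Turn of the sprung pawl and its lever, rad: 0 = engaged with the rail, grows as the yellow pad is pressed down; with the rail's weight on it the rail is freed at about 0.15, end stop at 0.24. The spring returns it.
- lever: Brass pawl lever with a yellow thumb pad at its outer end (22 x 20 mm). Origin: the pawl's pivot, at the stand's x = +52, y = -21, z = 100 mm; the lever lies level and points toward the stand's -y. Pressing the pad down takes 3 to 6 N until its end stop; more than 20 N is too much.
- lever_pad (a point): Centre of the top of the yellow pad, 54 mm out from the pivot (stand x = +52, y = -75, z = 103 mm when engaged). It goes down about 8 mm to free the rail and 13 mm to its end stop; hold it down until the rail has sunk onto the teleconverter.
- uv_filter: Bystander: glass UV filter in a black ring, 67 mm across, 7 mm high; origin under its centre.
- level: Bystander: green-yellow plastic hot-shoe level, a 20 mm cube on a 3 mm foot; origin under its centre.
- body_cap: Bystander: grey camera body cap, 62 mm disc 9 mm high; origin under its centre.
- blower: Bystander: teal silicone blower standing on its foot, 60 mm across, 125 mm high; origin under its centre.
- prime_lens: Bystander: black lens standing upright, 68 mm across, 56 mm high; origin under its centre.
- battery: Bystander: grey camera battery, 40 x 55 x 20 mm; origin under its centre.
- lens_brush: Bystander: lens brush, 150 mm long, lying; origin under its middle.
Not all that is in view belongs to the job. What is meant by the converter is not green, and is the smaller of those in its own colour.

How it is judged:
By the outcome, as a careful person would: the job done as asked, in the order asked, and still so for the second after the job is handed in, with the robot touching nothing.
It also fails if it takes over 64 s, if anything falls off the work surface, if the arm or the gripper's body presses on something with over 40 N, if the wrist force passes 120 N, or if a joint passes its speed limit or range.

## Working session

There is one attempt and no reset: what is moved stays moved. The work goes in short steps, Python scripts to look and compute and a tool call to move; the robot and the scene stay as the last step left them, time stands still between calls to the robot, and variables do not carry over. Pictures are saved under pics/ and viewed, at most 10 in all, crops included, and the job is handed in when it is done.

```bash
ls; mkdir -p pics
```

Create h.py:
```python
import numpy as np, cv2
from plant import sensors, read_camera, robot
def grab(n,f):
    c=read_camera(n); np.savez('pics/'+f+'.npz',**c); cv2.imwrite('pics/'+f+'.png',c['image'][:,:,::-1]); return c
def load(f): return dict(np.load('pics/'+f+'.npz'))
def px(c,u,v,d=None):
    if d is None:
        p=c['depth'][int(v)-1:int(v)+2,int(u)-1:int(u)+2]; d=np.median(p[p>0])
    X=np.array([(u-c['cx'])/c['fx']*d,(v-c['cy'])/c['fy']*d,d]); return c['R'].T@(X-c['t'])
def proj(c,X):
    p=c['R']@np.array(X)+c['t']; return p[0]/p[2]*c['fx']+c['cx'],p[1]/p[2]*c['fy']+c['cy']
```

Run:
```python
from h import *
a=grab('scene','s0');b=grab('top','t0')
im=np.vstack([a['image'],b['image']])
print(sensors.read_state())
for c in(a,b):print(c['fx'],-c['R'].T@c['t'],c['R'][2])
```

```text
pics
{'t': 0.1, 'q': array([ 1.17860688e+00,  1.31088384e-01,  1.48918761e+00, -2.52382169e-05,
        1.52301613e+00, -8.53980949e-02]), 'dq': array([-0.00175485, -0.00207848, -0.00222953,  0.00124438, -0.00177571,
       -0.00140451]), 'joint_torque': array([ 2.04826887e-03, -5.61338711e+01, -4.93097806e+01,  7.72669259e-02,
        2.89835926e-02, -5.68680412e-05]), 'tool_pos': array([0.18099316, 0.57151968, 0.23168124]), 'orientation': array([-4.79959311e-01, -3.10433005e+00,  2.60282206e-03]), 'force': array([0.55708064, 0.71978246, 0.47303017]), 'wrist_torque': array([ 0.00888057,  0.03370434, -0.00024847]), 'gripper_force': 0.0, 'opening': 0.09291730132365592}
448.74917234979836 [1.05876618 0.79592177 0.7606622 ] [-0.46908185 -0.69433799 -0.54576275]
455.21519412443365 [0.41383714 0.01818158 1.30458816] [ 0.09829546 -0.01652152 -0.99502012]
```

View pics/s0.png

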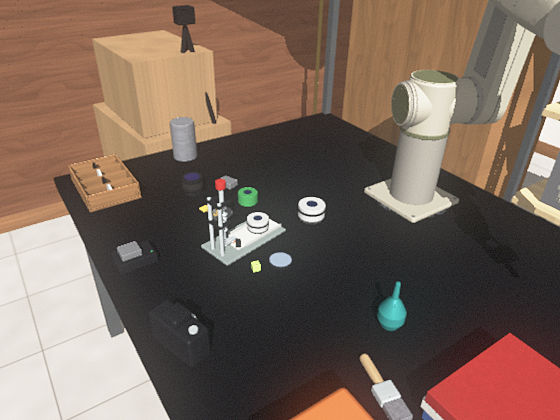

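View pics/t0.png

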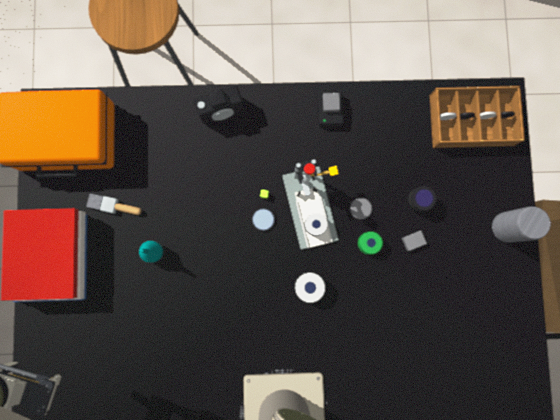

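The scene view shows the stand with its red knob at (220,184). The top view shows the stand at (310,205), knob (310,169) and yellow pad (333,171).

Converter candidates in the top view are silver at (316,224) in the channel, a larger silver one at (310,288), and green at (370,243). The one in the channel fits, being silver and the smaller of the two. I'll confirm it in a crop.

Run:
```python
from h import *
a=load('s0');b=load('t0')
A=cv2.resize(a['image'][165:275,185:335],None,fx=4,fy=4,interpolation=3)[:440,:600]
B=cv2.resize(b['image'][150:305,265:390],None,fx=3.5,fy=3.5,interpolation=3)
cv2.imwrite('pics/cA.png',A[:,:,::-1]);cv2.imwrite('pics/cB.png',B[:,:,::-1])
print(B.shape)
for u,v in [(310,169),(333,171),(316,224),(306,224),(310,288)]:print(u,v,px(b,u,v))
for u,v in [(220,184),(204,208),(258,218)]:print(u,v,px(a,u,v))
```

```text
(542, 438, 3)
310 169 [ 0.63796166 -0.07919075  0.21571199]
333 171 [ 0.65428372 -0.15097416  0.10223294]
316 224 [ 0.51724599 -0.10542077  0.04762715]
306 224 [ 0.51818366 -0.07782817  0.04545267]
310 288 [ 0.34208458 -0.08260926  0.04719956]
220 184 [ 0.64712955 -0.06684456  0.21137581]
204 208 [ 0.66017113 -0.1476208   0.10165857]
258 218 [ 0.52018937 -0.10074438  0.04511161]
```

View pics/cA.png

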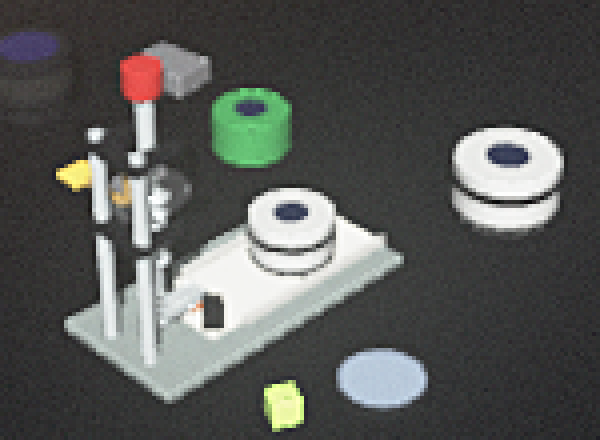

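View pics/cB.png

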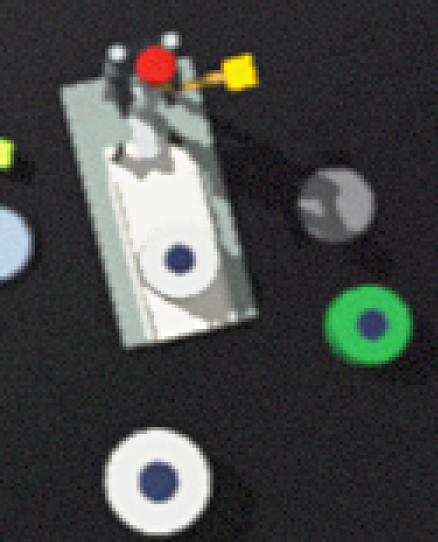

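The crops confirm it: the small silver converter is in the channel at top (316,224). The silver one at (310,288) is larger and outside. The rail looks to be at 0, with the clip down near the floor. Next I'll triangulate colour centroids from both views.

Add to h.py:
```python
def blob(c,kind,win):
    u0,v0,u1,v1=win; hsv=cv2.cvtColor(c['image'],cv2.COLOR_RGB2HSV).astype(int)
    h,s,v=hsv[...,0],hsv[...,1],hsv[...,2]
    m={'red':((h<8)|(h>172))&(s>150)&(v>90),'yel':(h>22)&(h<33)&(s>150)&(v>110),'blue':(h>100)&(h<135)&(s>80)&(v>40)}[kind]
    w=np.zeros_like(m); w[v0:v1,u0:u1]=1; m&=w; vv,uu=np.nonzero(m); return uu.mean(),vv.mean(),len(uu),m
def ray(c,u,v):
    d=c['R'].T@np.array([(u-c['cx'])/c['fx'],(v-c['cy'])/c['fy'],1]); return -c['R'].T@c['t'],d/np.linalg.norm(d)
def tri(rs):
    A=sum(np.eye(3)-np.outer(d,d) for o,d in rs); b=sum((np.eye(3)-np.outer(d,d))@o for o,d in rs); return np.linalg.solve(A,b)
def atz(c,u,v,z):
    o,d=ray(c,u,v); return o+d*(z-o[2])/d[2]
```

Run:
```python
from h import *
a=load('s0');b=load('t0')
W={'red':((210,175,230,192),(300,158,322,182)),'yel':((195,200,215,215),(324,162,345,180)),'blue':((248,208,270,222),(308,216,325,232))}
Z={'red':.216,'yel':.103,'blue':.046}
for k,(wa,wb) in W.items():
    p=blob(a,k,wa);q=blob(b,k,wb)
    print(k,p[:3],q[:3],'tri',tri([ray(a,*p[:2]),ray(b,*q[:2])]).round(4),'top@z',atz(b,*q[:2],Z[k]).round(4),'scene@z',atz(a,*p[:2],Z[k]).round(4))
```

```text
red (np.float64(219.6), np.float64(184.03), 100) (np.float64(309.078431372549), np.float64(168.2843137254902), 102) tri [ 0.6425 -0.0782  0.2042] top@z [ 0.6397 -0.077   0.216 ] scene@z [ 0.6515 -0.06    0.216 ]
yel (np.float64(206.0), np.float64(205.0), 1) (np.float64(333.0813953488372), np.float64(170.2906976744186), 86) tri [ 0.654  -0.1498  0.1082] top@z [ 0.6561 -0.1512  0.103 ] scene@z [ 0.65   -0.1563  0.103 ]
blue (np.float64(257.3333333333333), np.float64(217.73333333333332), 15) (np.float64(316.05555555555554), np.float64(223.75), 36) tri [ 0.5187 -0.1063  0.0422] top@z [ 0.5181 -0.1058  0.046 ] scene@z [ 0.5218 -0.1018  0.046 ]
```

{"method": "creep_tool", "body": {"plan": [{"finger_gap": 0.093,"tz": -0.0175,"twist": -0.13},{"finger_gap": 0.093,"tz": -0.0175,"twist": -0.13},{"finger_gap": 0.093,"tz": -0.0175,"twist": -0.13},{"finger_gap": 0.093,"tz": -0.0175,"twist": -0.13}], "grip_force": 30}}

```text
t: 0.5
tool_pos: [0.1811, 0.5717, 0.3027]
orientation: [0.343, -3.122, 0.002]
force: [-0.2, 0.1, 0.2]
opening: 0.0927
gripper_force: 0.0
```

{"method": "creep_tool", "body": {"plan": [{"finger_gap": 0.093,"tx": -0.008,"ty": -0.018},{"finger_gap": 0.093,"tx": -0.016,"ty": -0.036},{"finger_gap": 0.093,"tx": -0.016,"ty": -0.036},{"finger_gap": 0.093,"tx": -0.016,"ty": -0.036},{"finger_gap": 0.093,"tx": -0.016,"ty": -0.036},{"finger_gap": 0.093,"tx": -0.016,"ty": -0.036},{"finger_gap": 0.093,"tx": -0.016,"ty": -0.036},{"finger_gap": 0.093,"tx": -0.016,"ty": -0.036},{"finger_gap": 0.093,"tx": -0.016,"ty": -0.036},{"finger_gap": 0.093,"tx": -0.016,"ty": -0.036},{"finger_gap": 0.093,"tx": -0.016,"ty": -0.036},{"finger_gap": 0.093,"tx": -0.016,"ty": -0.036},{"finger_gap": 0.093,"tx": -0.016,"ty": -0.036},{"finger_gap": 0.093,"tx": -0.016,"ty": -0.036},{"finger_gap": 0.093,"tx": -0.016,"ty": -0.036},{"finger_gap": 0.093,"tx": -0.016,"ty": -0.036},{"finger_gap": 0.093,"tx": -0.016,"ty": -0.036},{"finger_gap": 0.093,"tx": -0.016,"ty": -0.036},{"finger_gap": 0.093,"tx": -0.016,"ty": -0.036},{"finger_gap": 0.093,"tx": -0.016,"ty": -0.036}]}}

```text
t: 2.5
tool_pos: [0.6352, -0.0495, 0.302]
orientation: [0.334, -3.123, -0.0]
force: [0.4, 0.1, 0.3]
opening: 0.0929
gripper_force: 0.0
```

Run:
```python
from h import *
s=sensors.read_state();print(s['tool_pos'],s['orientation'],s['force'])
c=grab('wrist','w0');print(-c['R'].T@c['t'],c['R'][2],c['fx'])
R=cv2.Rodrigues(s['orientation'])[0];print(R.round(3))
for X in [(.641,-.078,.216),(.655,-.151,.103),(.518,-.106,.046)]:print(proj(c,X))
```

```text
[ 0.63520192 -0.04953801  0.30197821] [ 3.34011823e-01 -3.12290237e+00 -4.53275526e-04] [0.42461869 0.07720537 0.26648448]
[ 0.5598322  -0.0663963   0.45492883] [ 0.27323084  0.05863699 -0.96015968] 359.6938278692757
[[-0.977 -0.211 -0.001]
 [-0.211  0.977  0.   ]
 [ 0.001  0.    -1.   ]]
(np.float64(240.72518019469456), np.float64(222.5854749724277))
(np.float64(178.58469304282505), np.float64(186.17479479292365))
(np.float64(253.34403626043866), np.float64(59.10140512424982))
```

View pics/w0.png

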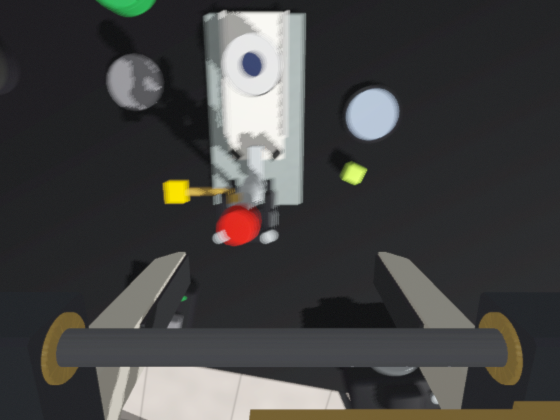

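The wrist view shows the knob at (238,226), yellow pad at (176,192) and converter hub at (251,65). The channel runs straight up the image, so the yaw is about right. I'll refine the positions.

Run:
```python
from h import *
a=load('w0');b=load('t0');s0=load('s0')
W={'red':((200,195,280,250),(300,158,322,182)),'yel':((155,175,195,210),(324,162,345,180)),'blue':((235,45,270,85),(308,216,325,232))}
Z={'red':.216,'yel':.103,'blue':.046}
R=cv2.Rodrigues(sensors.read_state()['orientation'])[0];T=sensors.read_state()['tool_pos']
for k,(wa,wb) in W.items():
    p=blob(a,k,wa);q=blob(b,k,wb);t=tri([ray(a,*p[:2]),ray(b,*q[:2])]);w=atz(a,*p[:2],Z[k])
    m=p[3]; vv,uu=np.nonzero(m); P=np.array([px(a,u,v) for u,v in zip(uu,vv)]); top=P[P[:,2]>np.percentile(P[:,2],90)-.006]
    print(k,p[:3],'tri',t.round(4),'wrist@z',w.round(4),'depthtop',np.median(top,0).round(4),(0.5*(top.max(0)+top.min(0))).round(4),'tool',(R.T@(w-T)).round(4))
```

```text
red (np.float64(239.3815073815074), np.float64(224.76223776223776), 1287) tri [ 0.6365 -0.0766  0.233 ] wrist@z [ 0.6428 -0.0786  0.216 ] depthtop [ 0.6418 -0.0769  0.2168] [ 0.6429 -0.0769  0.2144] tool [-0.0008 -0.0245  0.0845]
yel (np.float64(176.44354838709677), np.float64(191.41774193548386), 620) tri [ 0.6513 -0.1462  0.132 ] wrist@z [ 0.6608 -0.1524  0.103 ] depthtop [ 0.6583 -0.1495  0.104 ] [ 0.6587 -0.1487  0.102 ] tool [-0.0033 -0.1002  0.1976]
blue (np.float64(251.38801261829653), np.float64(63.90220820189275), 317) tri [ 0.5205 -0.1093  0.0172] wrist@z [ 0.5231 -0.1071  0.046 ] depthtop [ 0.5231 -0.107   0.0471] [ 0.5233 -0.1069  0.0473] tool [ 0.1219 -0.0271  0.2547]
```

{"method": "creep_tool", "body": {"plan": [{"finger_gap": 0.093,"ty": -0.012},{"finger_gap": 0.093,"ty": -0.012},{"finger_gap": 0.093},{"finger_gap": 0.093}]}}

```text
t: 2.95
tool_pos: [0.6395, -0.0711, 0.303]
orientation: [-0.335, 3.123, 0.0]
force: [0.7, -0.5, -0.3]
opening: 0.093
gripper_force: 0.0
```

Run:
```python
from h import *
a=grab('wrist','w1');s=sensors.read_state();R=cv2.Rodrigues(s['orientation'])[0];T=s['tool_pos'];print(T)
p=blob(a,'red',(200,150,360,300));w=atz(a,*p[:2],.213);print(p[:3],w,R.T@(w-T))
m=p[3]; vv,uu=np.nonzero(m);P=np.array([px(a,u,v) for u,v in zip(uu,vv)]);top=P[P[:,2]>.21];print((top.max(0)+top.min(0))/2,top.mean(0),top.max(0)-top.min(0))
```

```text
[ 0.63952236 -0.07076812  0.3030951 ]
(np.float64(273.5193602693603), np.float64(222.59006734006735), 1188) [ 0.64181577 -0.07702431  0.213     ] [-0.00085958 -0.0066074   0.09009512]
[ 0.64288398 -0.07707198  0.21383677] [ 0.64171782 -0.07713791  0.21647387] [0.02572857 0.02549216 0.00750367]
```

{"method": "creep_tool", "body": {"plan": [{"finger_gap": 0.093,"tx": -0.001,"ty": -0.0065,"tz": 0.02},{"finger_gap": 0.093,"tz": 0.03},{"finger_gap": 0.093,"tz": 0.03},{"finger_gap": 0.093,"tz": 0.02},{"finger_gap": 0.093,"tz": 0.002},{"finger_gap": 0.093},{"finger_gap": 0},{"finger_gap": 0},{"finger_gap": 0},{"finger_gap": 0},{"finger_gap": 0},{"finger_gap": 0}], "grip_force": 30}}

```text
t: 4.2
tool_pos: [0.6421, -0.0777, 0.2007]
orientation: [-0.334, 3.124, -0.0]
force: [-0.5, -0.5, 0.5]
opening: 0.0495
gripper_force: 0.0
```

{"method": "creep_tool", "body": {"plan": [{"finger_gap": 0},{"finger_gap": 0},{"finger_gap": 0},{"finger_gap": 0},{"finger_gap": 0},{"finger_gap": 0}], "grip_force": 30}}

```text
t: 4.8
tool_pos: [0.6418, -0.0766, 0.2005]
orientation: [0.335, -3.123, -0.002]
force: [-2.3, 5.0, 1.8]
opening: 0.0252
gripper_force: 30.0
```

{"method": "creep_tool", "body": {"plan": [{"finger_gap": 0,"ty": 0.001},{"finger_gap": 0,"tz": -0.004},{"finger_gap": 0,"tz": -0.006},{"finger_gap": 0,"tz": -0.006},{"finger_gap": 0,"tz": -0.006},{"finger_gap": 0,"tz": -0.006},{"finger_gap": 0,"tz": -0.006},{"finger_gap": 0,"tz": -0.006},{"finger_gap": 0,"tz": -0.006},{"finger_gap": 0,"tz": -0.006},{"finger_gap": 0,"tz": -0.002},{"finger_gap": 0},{"finger_gap": 0},{"finger_gap": 0}], "grip_force": 40}}

```text
t: 6.2
tool_pos: [0.6417, -0.0766, 0.254]
orientation: [0.334, -3.123, -0.001]
force: [4.0, 2.0, -10.2]
opening: 0.0251
gripper_force: 40.0
```

{"method": "creep_tool", "body": {"plan": [{"finger_gap": 0,"tz": 0.002},{"finger_gap": 0,"tz": 0.002},{"finger_gap": 0,"tz": 0.001},{"finger_gap": 0},{"finger_gap": 0}]}}

```text
t: 6.7
tool_pos: [0.6418, -0.0766, 0.2497]
orientation: [0.334, -3.124, -0.0]
force: [0.7, 3.4, -4.8]
opening: 0.0252
gripper_force: 40.0
```

{"method": "creep_tool", "body": {"plan": [{"finger_gap": 0.093},{"finger_gap": 0.093},{"finger_gap": 0.093},{"finger_gap": 0.093},{"finger_gap": 0.093},{"finger_gap": 0.093},{"finger_gap": 0.093,"tz": -0.01},{"finger_gap": 0.093,"tz": -0.03},{"finger_gap": 0.093,"tz": -0.02},{"finger_gap": 0.093}]}}

```text
t: 7.7
tool_pos: [0.6434, -0.077, 0.3148]
orientation: [-0.334, 3.117, -0.003]
force: [-0.3, -0.6, 1.1]
opening: 0.0928
gripper_force: 0.0
```

Run:
```python
from h import *
t=grab('top','t1');a=grab('wrist','w2')
for c,w in((t,(295,150,325,185)),(a,(200,150,360,300))):
    p=blob(c,'red',w);vv,uu=np.nonzero(p[3]);P=np.array([px(c,u,v) for u,v in zip(uu,vv)]);print(p[:3],np.percentile(P[:,2],[20,50,80]),np.median(P,0))
```

```text
(np.float64(310.7068965517241), np.float64(164.6206896551724), 58) [0.26213145 0.26516941 0.39975015] [ 0.63051401 -0.0729472   0.26516941]
(np.float64(282.7718120805369), np.float64(237.82001220256254), 1639) [0.26305139 0.26461778 0.26488377] [ 0.64033386 -0.07734174  0.26461778]
```

The rail holds at 0.048 (knob top at 0.265). Next I move behind the converter with fingers closed.

{"method": "creep_tool", "body": {"plan": [{"finger_gap": 0,"tx": 0.02,"twist": -0.02},{"finger_gap": 0,"tx": 0.038},{"finger_gap": 0,"tx": 0.038},{"finger_gap": 0,"tx": 0.038},{"finger_gap": 0,"tx": 0.038,"ty": -0.004},{"finger_gap": 0,"tx": 0.017},{"finger_gap": 0,"tz": 0.03},{"finger_gap": 0,"tz": 0.045},{"finger_gap": 0,"tz": 0.045},{"finger_gap": 0,"tz": 0.045},{"finger_gap": 0,"tz": 0.04},{"finger_gap": 0},{"finger_gap": 0}], "grip_force": 10}}

```text
t: 9.1
tool_pos: [0.4577, -0.1235, 0.1041]
orientation: [0.365, -3.117, -0.002]
force: [0.7, 0.1, 0.6]
opening: 0.0004
gripper_force: 0.0
```

Run:
```python
from h import *
a=grab('wrist','w3');s=sensors.read_state();R=cv2.Rodrigues(s['orientation'])[0];T=s['tool_pos'];print(T,R[:,0],s['force'])
p=blob(a,'blue',(150,50,420,350));w=atz(a,*p[:2],.046);print(p[:3],w,R.T@(w-T))
t=load('t1');p=blob(t,'blue',(305,212,328,235));print(atz(t,*p[:2],.046))
```

```text
[ 0.4593373  -0.12407101  0.10598425] [-9.72918648e-01 -2.31146992e-01 -6.10601486e-04] [ 0.07505509 -0.36069256  0.72271172]
(np.float64(397.69288203086114), np.float64(76.02239920358387), 2009) [ 0.35144117 -0.08353491  0.046     ] [0.09564099 0.06440445 0.05989765]
[ 0.51785746 -0.10559823  0.046     ]
```

View pics/w3.png

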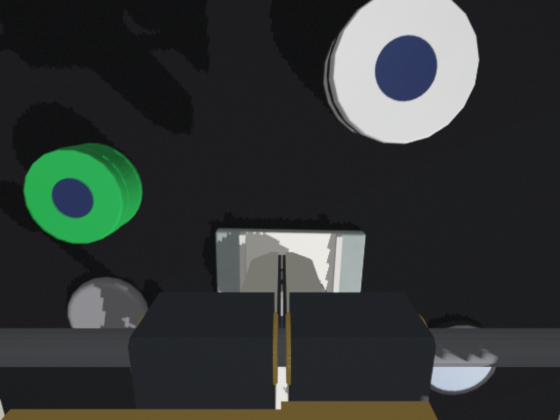

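The wrist view shows the closed fingers at (282,258) over the open end of the channel, whose foot plate spans columns 216–365 at row 232. The big silver and green ones are clear. I'll check the lateral alignment.

Run:
```python
from h import *
a=load('w3');s=sensors.read_state();R=cv2.Rodrigues(s['orientation'])[0];T=s['tool_pos']
for u,v in [(216,231),(365,233)]:
    w=atz(a,u,v,.008);print(w,R.T@(w-T))
x=np.array([.973,.232]);k=np.array([.642,-.077]);print('seat',k-.052*x,'TCP lateral off axis',np.dot(T[:2]-k,[-.232,.973]),'along from seat',np.dot(T[:2]-k,x)+.052)
```

```text
[ 0.47783494 -0.16845831  0.008     ] [-0.00767688 -0.04741798  0.09800974]
[ 0.4540941  -0.06190681  0.008     ] [-0.00920803  0.06173559  0.09796285]
seat [ 0.591404 -0.089064] TCP lateral off axis -0.003422341608459299 along from seat -0.13665128468607796
```

{"method": "creep_tool", "body": {"plan": [{"finger_gap": 0,"ty": 0.007,"tz": 0.01,"twist": 0.018},{"finger_gap": 0,"tz": 0.03},{"finger_gap": 0,"tz": 0.03},{"finger_gap": 0,"tz": 0.002},{"finger_gap": 0},{"finger_gap": 0}], "grip_force": 10}}

```text
t: 9.75
tool_pos: [0.4592, -0.1178, 0.0354]
orientation: [-0.337, 3.12, -0.003]
force: [0.8, -0.4, -0.6]
opening: 0.0005
gripper_force: 0.0
```

{"method": "creep_tool", "body": {"plan": [{"finger_gap": 0,"tx": -0.005},{"finger_gap": 0,"tx": -0.01},{"finger_gap": 0,"tx": -0.005},{"finger_gap": 0}]}}

```text
t: 10.15
tool_pos: [0.478, -0.1127, 0.0332]
orientation: [-0.338, 3.122, -0.001]
force: [-0.5, -0.0, -0.1]
opening: 0.0005
gripper_force: 0.0
```

Run:
```python
from h import *
s=sensors.read_state();T=s['tool_pos'];x=np.array([.977,.215]);k=np.array([.642,-.077]);print(T,cv2.Rodrigues(s['orientation'])[0][:,0],s['force'],'lat',np.dot(T[:2]-k,[-.215,.977]),'along',np.dot(T[:2]-k,x)+.052)
```

```text
[ 0.47801191 -0.11274298  0.03318172] [-9.76806583e-01 -2.14121382e-01 -9.65697284e-04] [-0.53392899 -0.00581357 -0.09942708] lat 0.00033654435764698953 along -0.11590110948177679
```

{"method": "creep_tool", "body": {"plan": [{"finger_gap": 0,"tx": -0.004},{"finger_gap": 0,"tx": -0.006},{"finger_gap": 0,"tx": -0.006},{"finger_gap": 0,"tx": -0.006},{"finger_gap": 0,"tx": -0.006},{"finger_gap": 0,"tx": -0.006},{"finger_gap": 0,"tx": -0.006},{"finger_gap": 0,"tx": -0.006},{"finger_gap": 0,"tx": -0.006},{"finger_gap": 0,"tx": -0.005},{"finger_gap": 0,"tx": -0.003},{"finger_gap": 0}]}}

```text
t: 11.35
tool_pos: [0.5359, -0.0999, 0.0328]
orientation: [-0.338, 3.123, -0.0]
force: [0.2, 0.8, 0.5]
opening: 0.0008
gripper_force: 0.0
```

{"method": "creep_tool", "body": {"plan": [{"finger_gap": 0,"tx": -0.002},{"finger_gap": 0,"tx": -0.002},{"finger_gap": 0,"tx": -0.002},{"finger_gap": 0}]}}

```text
t: 11.75
tool_pos: [0.5415, -0.0987, 0.0327]
orientation: [-0.337, 3.123, -0.0]
force: [-0.3, 0.8, -0.9]
opening: 0.0005
gripper_force: 0.0
```

Run:
```python
from h import *
grab('scene','s2')
s=sensors.read_state();T=s['tool_pos'];x=np.array([.977,.215]);k=np.array([.642,-.077]);print(T,s['force']@[.977,.215,0],'lat',np.dot(T[:2]-k,[-.215,.977]),'along',np.dot(T[:2]-k,x)+.052)
c=load('s2');cv2.imwrite('pics/s2c.png',cv2.resize(c['image'][165:275,185:335],None,fx=4,fy=4,interpolation=3)[:,:,::-1])
```

```text
[ 0.54140655 -0.09869284  0.03268384] -0.3724257778189593 lat 0.00043368843783089805 along -0.050943764735099005
```

View pics/s2c.png

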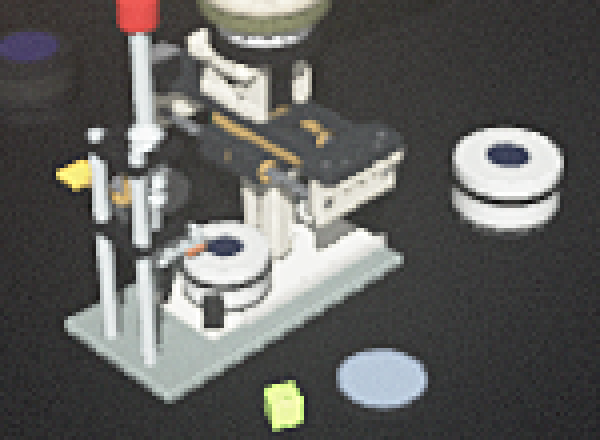

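The crop shows the converter at (225,262) being pushed under the raised clip, just short of the stops, with the gripper clear of the posts. From here I go slowly, watching the force.

{"method": "creep_tool", "body": {"plan": [{"finger_gap": 0,"tx": -0.001},{"finger_gap": 0,"tx": -0.001},{"finger_gap": 0,"tx": -0.001},{"finger_gap": 0}]}}

```text
t: 12.2
tool_pos: [0.5443, -0.098, 0.0327]
orientation: [-0.338, 3.123, 0.0]
force: [-0.6, 0.4, -0.5]
opening: 0.0002
gripper_force: 0.0
```

{"method": "creep_tool", "body": {"plan": [{"finger_gap": 0,"tx": -0.001},{"finger_gap": 0,"tx": -0.001},{"finger_gap": 0}]}}

```text
t: 12.5
tool_pos: [0.5463, -0.0976, 0.0327]
orientation: [-0.337, 3.123, -0.0]
force: [0.3, -0.4, -1.3]
opening: 0.0003
gripper_force: 0.0
```

{"method": "creep_tool", "body": {"plan": [{"finger_gap": 0,"tx": -0.001},{"finger_gap": 0,"tx": -0.001},{"finger_gap": 0}]}}

```text
t: 12.8
tool_pos: [0.5482, -0.0972, 0.0326]
orientation: [-0.337, 3.123, 0.0]
force: [0.2, 0.3, -0.3]
opening: 0.0006
gripper_force: 0.0
```

{"method": "creep_tool", "body": {"plan": [{"finger_gap": 0,"tx": -0.001},{"finger_gap": 0,"tx": -0.001},{"finger_gap": 0}]}}

```text
t: 13.1
tool_pos: [0.5502, -0.0967, 0.0326]
orientation: [-0.337, 3.123, -0.0]
force: [0.3, -0.6, -0.5]
opening: 0.0005
gripper_force: 0.0
```

{"method": "creep_tool", "body": {"plan": [{"finger_gap": 0,"tx": -0.001},{"finger_gap": 0}]}}

```text
t: 13.3
tool_pos: [0.5511, -0.0966, 0.0326]
orientation: [-0.337, 3.123, -0.0]
force: [-0.2, -0.1, -0.8]
opening: 0.0005
gripper_force: 0.0
```

{"method": "creep_tool", "body": {"plan": [{"finger_gap": 0,"tx": -0.001},{"finger_gap": 0}]}}

```text
t: 13.5
tool_pos: [0.5514, -0.0964, 0.0325]
orientation: [0.337, -3.122, -0.0]
force: [-4.7, -0.9, 3.9]
opening: 0.0006
gripper_force: 2.5
```

{"method": "creep_tool", "body": {"plan": [{"finger_gap": 0,"tx": -0.001},{"finger_gap": 0}]}}

```text
t: 13.7
tool_pos: [0.5515, -0.0962, 0.0325]
orientation: [0.337, -3.12, -0.001]
force: [-9.2, -0.1, 7.8]
opening: 0.0003
gripper_force: 4.9
```

{"method": "creep_tool", "body": {"plan": [{"finger_gap": 0,"tx": -0.001},{"finger_gap": 0}]}}

```text
t: 13.9
tool_pos: [0.5516, -0.096, 0.0323]
orientation: [0.337, -3.118, -0.001]
force: [-15.2, -1.6, 10.9]
opening: 0.0004
gripper_force: 7.1
```

{"method": "creep_tool", "body": {"plan": [{"finger_gap": 0,"tx": 0.0006},{"finger_gap": 0}]}}

```text
t: 14.1
tool_pos: [0.5515, -0.096, 0.0324]
orientation: [0.337, -3.12, -0.001]
force: [-10.8, 0.3, 9.3]
opening: 0.0001
gripper_force: 5.3
```

That's inside the 8–16 N window, so I hold it and then back off.

{"method": "creep_tool", "body": {"plan": [{"finger_gap": 0,"tx": -0.0001},{"finger_gap": 0},{"finger_gap": 0},{"finger_gap": 0},{"finger_gap": 0},{"finger_gap": 0}]}}

```text
t: 14.7
tool_pos: [0.5515, -0.096, 0.0324]
orientation: [0.337, -3.119, -0.001]
force: [-12.3, -0.9, 7.7]
opening: 0.0002
gripper_force: 5.7
```

{"method": "creep_tool", "body": {"plan": [{"finger_gap": 0},{"finger_gap": 0}]}}

```text
t: 14.9
tool_pos: [0.5516, -0.096, 0.0324]
orientation: [0.337, -3.119, -0.001]
force: [-11.4, 0.4, 9.0]
opening: 0.0004
gripper_force: 5.7
```

{"method": "creep_tool", "body": {"plan": [{"finger_gap": 0,"tx": 0.002},{"finger_gap": 0,"tx": 0.006},{"finger_gap": 0,"tx": 0.02},{"finger_gap": 0,"tx": 0.03},{"finger_gap": 0,"tz": -0.03},{"finger_gap": 0,"tz": -0.05},{"finger_gap": 0,"tz": -0.05},{"finger_gap": 0,"tz": -0.05},{"finger_gap": 0,"tz": -0.05},{"finger_gap": 0,"tz": -0.04},{"finger_gap": 0}]}}

```text
t: 16.0
tool_pos: [0.4995, -0.1094, 0.3105]
orientation: [-0.336, 3.112, -0.008]
force: [0.4, -0.1, -0.2]
opening: 0.0007
gripper_force: 0.0
```

Run:
```python
from h import *
a=grab('wrist','w4');s=sensors.read_state();R=cv2.Rodrigues(s['orientation'])[0];T=s['tool_pos'];print(T,R[:,:2].round(3))
cv2.imwrite('pics/w4.png',a['image'][:,:,::-1])
for X in [(.6413,-.0777,.264),(.658,-.150,.103),(.591,-.088,.046)]:print(proj(a,X))
t=grab('top','t2')
for k,w,z in(('yel',(324,162,345,180),.103),('blue',(300,185,325,215),.046),('red',(295,150,325,180),.264)):
    p=blob(t,k,w);print(k,p[:3],atz(t,*p[:2],z).round(4))
```

```text
[ 0.49849501 -0.10902084  0.30669926] [[-0.977 -0.214]
 [-0.214  0.977]
 [-0.007 -0.004]]
(np.float64(283.56546564362213), np.float64(433.76624484433245))
(np.float64(218.68716707798097), np.float64(309.6942334762639))
(np.float64(284.49042409739883), np.float64(248.1104157940499))
yel (np.float64(nan), np.float64(nan), 0) [nan nan nan]
blue (np.float64(308.96), np.float64(198.56), 25) [ 0.5892 -0.0885  0.046 ]
red (np.float64(310.7894736842105), np.float64(163.64912280701753), 114) [ 0.6406 -0.0772  0.264 ]h.py:16: RuntimeWarning: Mean of empty slice.
  w=np.zeros_like(m); w[v0:v1,u0:u1]=1; m&=w; vv,uu=np.nonzero(m); return uu.mean(),vv.mean(),len(uu),m
  ret = ret.dtype.type(ret / rcount)
```

The converter is at the seat: (0.589,-0.0885) measured against (0.591,-0.088) expected. Now I turn the hand a quarter turn so its body clears the rail, and go over the yellow pad.

{"method": "creep_tool", "body": {"plan": [{"finger_gap": 0,"twist": 0.14},{"finger_gap": 0,"twist": 0.14},{"finger_gap": 0,"twist": 0.14},{"finger_gap": 0,"twist": 0.14},{"finger_gap": 0,"twist": 0.14},{"finger_gap": 0,"twist": 0.14},{"finger_gap": 0,"twist": 0.14},{"finger_gap": 0,"twist": 0.14},{"finger_gap": 0,"twist": 0.14},{"finger_gap": 0,"twist": 0.14},{"finger_gap": 0,"twist": 0.14},{"finger_gap": 0,"twist": 0.03},{"finger_gap": 0,"tx": -0.0194,"ty": 0.0367},{"finger_gap": 0,"tx": -0.0194,"ty": 0.0367},{"finger_gap": 0,"tx": -0.0194,"ty": 0.0367},{"finger_gap": 0,"tx": -0.0194,"ty": 0.0367},{"finger_gap": 0},{"finger_gap": 0}]}}

```text
t: 17.9
tool_pos: [0.6561, -0.1526, 0.2981]
orientation: [-1.965, -2.443, 0.004]
force: [-1.2, 0.7, 0.8]
opening: 0.0005
gripper_force: 0.0
```

Run:
```python
from h import *
a=grab('wrist','w5');s=sensors.read_state();R=cv2.Rodrigues(s['orientation'])[0];T=s['tool_pos'];print(T,R.round(3),s['q'])
p=blob(a,'yel',(150,50,420,350));print(p[:3])
w=atz(a,*p[:2],.103);print(w,R.T@(w-T))
g=np.array([.6586,-.153,.137]);print(R.T@(g-T))
```

```text
[ 0.65584722 -0.15248099  0.30016829] [[-0.214  0.977 -0.004]
 [ 0.977  0.214  0.001]
 [ 0.002 -0.003 -1.   ]] [-3.04558684e-01  3.19707227e-01  1.14898737e+00  1.83283380e-05
  1.67678001e+00 -5.20620377e-01]
(np.float64(285.34476843910807), np.float64(184.12349914236708), 583)
[ 0.65833382 -0.14653026  0.103     ] [0.00489544 0.00436675 0.19716464]
[-0.00141474  0.0031255   0.16315627]
```

View pics/w5.png

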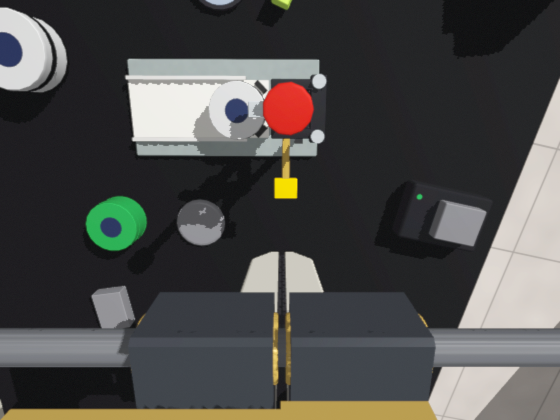

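The wrist view shows the yellow pad at (286,188), in line with the fingers at (282,260). The converter at (237,110) sits in the stops beside the red knob (288,108).

{"method": "creep_tool", "body": {"plan": [{"finger_gap": 0,"tx": 0.0005,"ty": 0.003,"tz": 0.03},{"finger_gap": 0,"tz": 0.045},{"finger_gap": 0,"tz": 0.045},{"finger_gap": 0,"tz": 0.04},{"finger_gap": 0,"tz": 0.01},{"finger_gap": 0,"tz": 0.005},{"finger_gap": 0},{"finger_gap": 0}]}}

```text
t: 18.75
tool_pos: [0.6612, -0.1521, 0.1312]
orientation: [1.966, 2.444, 0.003]
force: [0.4, 0.2, -0.1]
opening: 0.0005
gripper_force: 0.0
```

{"method": "creep_tool", "body": {"plan": [{"finger_gap": 0,"tz": 0.002},{"finger_gap": 0,"tz": 0.002},{"finger_gap": 0}]}}

```text
t: 19.05
tool_pos: [0.6598, -0.1517, 0.1239]
orientation: [1.969, 2.448, 0.0]
force: [0.3, 0.2, -0.6]
opening: 0.0005
gripper_force: 0.0
```

{"method": "creep_tool", "body": {"plan": [{"finger_gap": 0,"tz": 0.002},{"finger_gap": 0,"tz": 0.002},{"finger_gap": 0}]}}

```text
t: 19.35
tool_pos: [0.6593, -0.1515, 0.119]
orientation: [-1.968, -2.447, 0.001]
force: [-0.6, 0.3, -0.4]
opening: 0.0006
gripper_force: 0.0
```

{"method": "creep_tool", "body": {"plan": [{"finger_gap": 0,"tz": 0.002},{"finger_gap": 0,"tz": 0.002},{"finger_gap": 0}]}}

```text
t: 19.65
tool_pos: [0.6598, -0.1517, 0.1159]
orientation: [1.969, 2.448, 0.0]
force: [-1.1, 0.3, 3.3]
opening: 0.0005
gripper_force: 1.5
```

{"method": "creep_tool", "body": {"plan": [{"finger_gap": 0,"tz": 0.0015},{"finger_gap": 0}]}}

```text
t: 19.85
tool_pos: [0.6598, -0.1518, 0.1145]
orientation: [1.969, 2.447, 0.0]
force: [-1.8, 0.4, 4.6]
opening: 0.0004
gripper_force: 2.3
```

{"method": "creep_tool", "body": {"plan": [{"finger_gap": 0,"tz": 0.0015},{"finger_gap": 0}]}}

```text
t: 20.05
tool_pos: [0.6598, -0.1517, 0.1128]
orientation: [1.969, 2.447, 0.0]
force: [-0.8, 0.2, 3.9]
opening: 0.0004
gripper_force: 2.2
```

{"method": "creep_tool", "body": {"plan": [{"finger_gap": 0,"tz": 0.0015},{"finger_gap": 0,"tz": 0.0015},{"finger_gap": 0,"tz": 0.0015},{"finger_gap": 0,"tz": 0.001},{"finger_gap": 0}]}}

```text
t: 20.55
tool_pos: [0.6596, -0.1514, 0.1068]
orientation: [-1.969, -2.448, -0.0]
force: [0.6, 2.6, 3.6]
opening: 0.0007
gripper_force: 1.4
```

{"method": "creep_tool", "body": {"plan": [{"finger_gap": 0,"tz": 0.001},{"finger_gap": 0},{"finger_gap": 0},{"finger_gap": 0},{"finger_gap": 0},{"finger_gap": 0},{"finger_gap": 0},{"finger_gap": 0},{"finger_gap": 0},{"finger_gap": 0}]}}

```text
t: 21.55
tool_pos: [0.6597, -0.1517, 0.1062]
orientation: [1.969, 2.448, 0.0]
force: [0.2, 1.7, 3.7]
opening: 0.0006
gripper_force: 1.4
```

Run:
```python
from h import *
t=grab('top','t3');c=grab('scene','s3')
p=blob(c,'red',(205,160,235,195));vv,uu=np.nonzero(p[3]);P=np.array([px(c,u,v) for u,v in zip(uu,vv)]);print('scene',p[:3],np.percentile(P[:,2],[10,50,90,98]))
p=blob(t,'red',(295,150,325,185));vv,uu=np.nonzero(p[3]);P=np.array([px(t,u,v) for u,v in zip(uu,vv)]);print(p[:3],np.percentile(P[:,2],[20,50]))
```

```text
scene (np.float64(219.375), np.float64(173.1346153846154), 104) [0.22881709 0.2404742  0.24585709 0.24646699]
(np.float64(308.86206896551727), np.float64(165.58620689655172), 87) [0.24297193 0.24511287]
```

The knob top is at 0.246, so the rail is at 0.030 and the clip rests on the converter. Now I release the lever and retreat.

{"method": "creep_tool", "body": {"plan": [{"finger_gap": 0,"tz": -0.003},{"finger_gap": 0,"tz": -0.004},{"finger_gap": 0,"tz": -0.005},{"finger_gap": 0,"tz": -0.01},{"finger_gap": 0,"tz": -0.03},{"finger_gap": 0,"tz": -0.05},{"finger_gap": 0,"tz": -0.05},{"finger_gap": 0,"tz": -0.04},{"finger_gap": 0,"tx": -0.03},{"finger_gap": 0,"tx": -0.04},{"finger_gap": 0,"tx": -0.04},{"finger_gap": 0},{"finger_gap": 0}]}}

```text
t: 22.95
tool_pos: [0.6828, -0.26, 0.2976]
orientation: [-1.97, -2.445, 0.0]
force: [0.4, -0.8, -0.0]
opening: 0.0007
gripper_force: 0.0
```

Run:
```python
from h import *
t=grab('top','t4');c=grab('scene','s4');w=grab('wrist','w6')
for k,win,z in(('red',(295,150,325,185),.246),('blue',(300,185,325,215),.046)):
    p=blob(t,k,win);print(k,p[:3],atz(t,*p[:2],z).round(4),np.median(t['depth'][p[3]]))
A=cv2.resize(c['image'][165:275,185:285],None,fx=4,fy=4,interpolation=3);B=cv2.resize(t['image'][150:305,250:350],None,fx=3.5,fy=3.5,interpolation=3)[:440]
cv2.imwrite('pics/f.png',np.hstack([A,B])[:,:,::-1])
```

```text
red (np.float64(309.77142857142854), np.float64(165.74285714285713), 105) [ 0.6396 -0.0762  0.246 ] 1.0782104
blue (np.float64(309.79411764705884), np.float64(198.91176470588235), 34) [ 0.5881 -0.0908  0.046 ] 1.2705848
```

View pics/f.png

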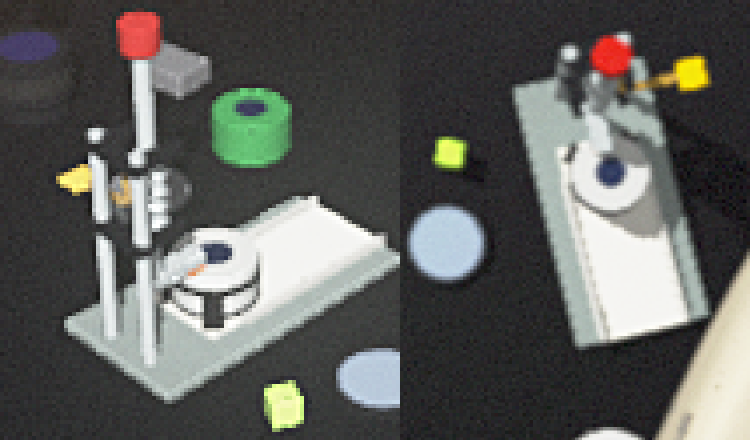

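The final picture shows the clip's orange pad resting on the converter's rim at left-panel (195,265). The converter is in the stops, the lever is back up and the bystanders are where they were. The arm is clear, so I'm handing in.

```bash
python3 -c "
from plant import robot
print(robot.close_job())"
```

```text
the job is handed in; nothing more can be done
None
```

The job is handed in after about 23 s on the robot clock: the teleconverter is bedded at about 11–12 N (one brief reading of about 15 N, under the 16 N limit), the clip rests on it with the rail at 0.030, the lever is released, and nothing else appeared disturbed in the final views.

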